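# Set the seasoning row on the service mat

## Robot

A 6-joint arm with a two-finger parallel gripper is mounted at the origin on a cart in front of the work surface, level with it; the furniture and walls round the work are solid. World frame = base frame: x ahead of the robot, y to its left, z up, the work surface at z = 0. Lengths are in m, angles in rad, forces in N, time in s.
With the tool pointing down it reaches from about 0.35 to 0.775 m from the base axis. Payload 5.5 kg.
Tool frame: the origin (TCP) lies midway between the tips of the shut fingers; the grasp point (between the pads) lies 19 mm behind it (env.hold_point_z is the distance from the TCP to the grasp point, in m); z points along the fingers, y is the line along which they close (so a half turn about z gives the same grasp; the last joint's range is limited). The gripper opens to 85 mm and grips with 20 to 120 N. Pads are 22 mm wide; open, the fingers measure 114 mm over their backs; the gripper's body (76 mm by 85 mm) begins 54 mm behind the grasp point. The pads swing forward as they close: fully open they stand 13 mm farther back than shut.
Start: joints at [-1.417, 0.313, 0.046, 1.304, 0, 1.431], TCP at [0.167, -0.55, 0.231] pointing down, gripper open.
Joint ranges: [-2.76, 2.76], [-0.86, 1.69], [-1.03, 1.26], [-2.2, 2.34], [-1.47, 1.5], [-3.14, 3.14]. Speed limits (rad/s): [2.57, 2.57, 3.14, 3.14, 3.14, 3.14].

## Interface

Orientations are given as a unit quaternion [w, x, y, z].
In Python, from workcell import env, read_camera gives the robot as it stands. The module is installed in compiled form; this text tells all that it offers.
- The arm moves only by the tool carry_out, never from a script. Its argument "moves" is a list of rows, each an object of numbers: "tx", "ty", "tz": the shift along the world's x, y, z in cm; "wx", "wy", "wz": the turn, a rotation vector about the world's x, y, z in rad; "claw": the closure, from -1 (fully open) to 1 (shut). A call has 1 to 8 rows; each row shifts and turns the commanded pose from where the row before left it; what a row does not reach is not made up. A row lasts 1/8 s, in which the tool goes at most 62.5 mm and 10.7 degrees, less where a joint would pass 70% of its speed; a pose out of reach is approached as far as the arm can. A call is refused whole if a number of a shift passes 6.25 or a number of a turn 0.188, either way. A call with a gripper value outside its range is refused whole. The fingers move at their own pace and stop on an object; "newtons" is the grip in N (left out, the last holds). Time passes only in rows, so rows that do not move let the fingers close. It gives the time, the measured TCP pose, the force, the opening and the grip force at its end, in the units of the state.
- env.get_state(): the state, without advancing time (a new reading comes with each control period).
- read_camera(name): name is "side" or "top" or "wrist"; returns a dict with "image" (384x512x3 uint8, blue, green, red), "z_map" (384x512 float32, m along the optical axis (not along the pixel's ray), 0 where there is no reading), "fx", "fy", "cx", "cy" (pixels), "camera_from_world" (4x4, takes a point from world to camera coordinates); the wrist camera has in their place "hand_eye" (4x4, takes a point from camera to tool coordinates, whose origin is the TCP and whose axes are the flange's). Camera axes: x right, y down, z forward; pixel columns grow to the right and rows downward; lengths in m; the calibration is good to about 2 mm. A picture is of the moment at which its call begins: read the wrist's pose just before it.
- env.hand_in(): hands the job in; it is judged then, once.
The state is a dict: "clock": time; "joint_pos": joint angles; "qvel": joint speeds; "tau": joint torques, N m; "tcp_pos": TCP position; "orientation": TCP orientation; "wrist_force": force on the tool from outside, world axes, zero at the start; "ft_torque": the same for the moment, N m; "finger_gap": finger opening in m; "grip_force": force on a finger pad.
Only numpy, scipy, OpenCV 4.12 (cv2) and the standard library are available. Lean on these libraries where they do the work, as an engineer would, in place of code of your own. Each camera call takes 0.05 s, during which the arm holds its last target. There are 200 camera calls.

## Task

On the black rubber mat, set out a straight row between the two ramekins that stand at its ends: the cherry tomato halfway between them with the small steel ring standing round it so that it cannot roll, the pepper mill halfway between the ring and the empty ramekin, and the salt shaker halfway between the ring and the ramekin of red-brown sauce. Everything stands upright and flat on the mat at the end. Do not shift the ramekins, the white kitchen timer or the yellow label roll, and do not knock anything over.

Things in the scene. Friction and masses are not known exactly. Their poses are not given: they have to be found in the camera images.
- pepper_mill: loose dark brown wooden pepper mill, 150 mm tall, about 0.18 kg; round, 58 mm across at its foot, tapering to 50 mm across at 108 mm height; the head above it (109 to 139 mm) is 50 mm across with a small knob on top. Origin: centre of its underside; z up
- salt_shaker: loose glass salt shaker with a grey cap, 90 mm tall, 44 mm across up to 66 mm height, the cap 34 mm. Origin: centre of its underside; z up
- steel_ring: loose plain steel plating ring, a short tube open above and below, 63 mm outside diameter, about 2 mm wall (inside about 58 mm), 36 mm high. Origin: centre of its underside; z up
- cherry_tomato: loose small red cherry tomato without stalk, 31 mm across, 25 mm high, with a slightly flattened underside. Origin: centre of its underside
- ramekin_empty: white porcelain ramekin, empty, 71 mm across, 44 mm high, loose, standing at one end of the mat on its centre line, 200 mm from the mat's centre. Which end varies. Not to be moved. Origin: centre of its underside
- ramekin_red: white porcelain ramekin with a red-brown filling, 71 mm across, 44 mm high, loose, at the other end of the mat, 200 mm from the mat's centre on its centre line. Not to be moved. Origin: centre of its underside
- mat: black rubber service mat, fixed, 120 x 500 x 6 mm, its long side along its y axis (across in front of the robot, turned a little); flat top, 6 mm above the worktop, with a 1.5 mm border. Heat lamps hang 0.6 m above the worktop just behind it: keep the fingertips below about 0.2 m over it. Origin: centre of its underside; z up
- kitchen_timer: bystander: loose white box-shaped kitchen timer with a red dial on its front (-x) face, 40 x 60 x 63 mm, standing among the things to be moved. Origin: centre of its underside
- label_roll: bystander: loose yellow roll of labels lying flat, 73 mm across, 25 mm high, among the things to be moved. Origin: centre of its underside

How it is judged:
By the outcome, as a careful person would: the job done as asked, in the order asked, and still so for the second after the job is handed in, with the robot touching nothing.
It also fails if it takes over 96 s, if anything falls off the work surface, if the arm or the gripper's body presses on something with over 40 N, if the wrist force passes 120 N, or if a joint passes its speed limit or range.

## Working session

There is one attempt and no reset: what is moved stays moved. The work goes in short steps, Python scripts to look and compute and a tool call to move; the robot and the scene stay as the last step left them, time stands still between calls to the robot, and variables do not carry over. Pictures are saved under pics/ and viewed, at most 14 in all, crops included, and the job is handed in when it is done.

Besides the shell and the picture viewer there is one more tool, called after "Call:" as name(argument=value, ...) on one line, values as JSON. carry_out: Moves the arm, as the interface text tells. Its arguments: {"type":"object","properties":{"moves":{"type":"array","items":{"type":"object","properties":{"tx":{"type":"number"},"ty":{"type":"number"},"tz":{"type":"number"},"wx":{"type":"number"},"wy":{"type":"number"},"wz":{"type":"number"},"claw":{"type":"number"}}}},"newtons":{"type":"number"}},"required":["moves"]}

```bash
mkdir -p pics; cat > h.py <<'E'
from workcell import env, read_camera
import numpy as np, cv2
def pts(c):
    "world points per pixel from z_map"
    z=c["z_map"]; v,u=np.mgrid[:z.shape[0],:z.shape[1]]
    P=np.stack([(u-c["cx"])/c["fx"]*z,(v-c["cy"])/c["fy"]*z,z,np.ones_like(z)],-1)
    W=P@np.linalg.inv(c["camera_from_world"]).T
    return W[...,:3]
E
python3 - <<'E'
from h import *
for n in("side","top"):
    c=read_camera(n); cv2.imwrite(f"pics/{n}0.png",c["image"]); np.save(f"{n}.npy",c,allow_pickle=True)
    print(n,np.linalg.inv(c["camera_from_world"]).round(3).tolist(),c["fx"])
print(env.get_state(),env.hold_point_z)
E
```

```text
side [[-0.907, -0.26, 0.33, 0.164], [-0.42, 0.569, -0.707, 0.723], [-0.003, -0.78, -0.626, 0.678], [0.0, 0.0, 0.0, 1.0]] 403.99717724639913
top [[-0.033, -0.978, 0.206, 0.311], [-0.999, 0.031, -0.01, -0.011], [0.003, -0.206, -0.978, 0.986], [0.0, 0.0, 0.0, 1.0]] 385.51716350003153
{'clock': 0.1, 'joint_pos': array([-1.41661793e+00,  3.13969334e-01,  4.50747530e-02,  1.30362287e+00,
       -2.05273598e-05,  1.43123274e+00]), 'qvel': array([ 3.25161530e-05,  1.45662199e-04,  3.35676072e-03, -2.20900255e-04,
        1.20008174e-03, -1.06342057e-03]), 'tau': array([ 2.30595761e-03, -4.81722879e+01,  2.99245691e+01,  1.27963957e-02,
       -1.86847615e-04, -1.15307593e-06]), 'tcp_pos': array([ 0.16641441, -0.5498959 ,  0.23046571]), 'orientation': array([-8.60464577e-04,  9.89233462e-01,  1.46343487e-01, -1.65518259e-05]), 'wrist_force': array([-0.77240583, -0.29122489, -0.76782764]), 'ft_torque': array([-0.0253339 , -0.03189755,  0.02992374]), 'grip_force': 0.0, 'finger_gap': 0.08560725825198329} 0.0187
```

View pics/top0.png

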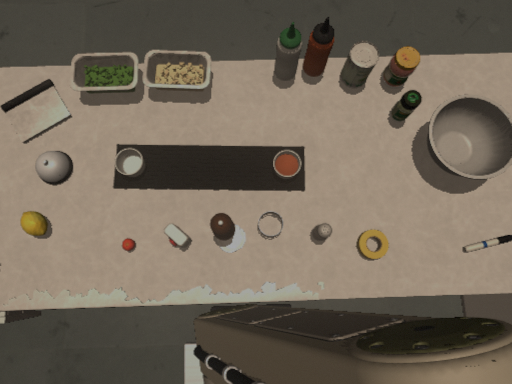

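View pics/side0.png

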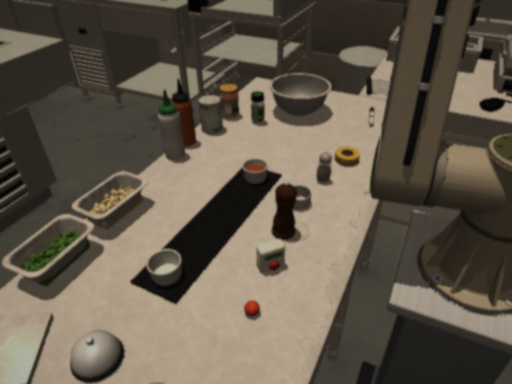

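The top view shows the tomato at (128,244), timer (176,236), mill (222,226), ring (270,226), shaker (322,232) and roll (373,244). The empty ramekin is at (130,162), the red one at (287,164), and the mat lies between them.

```bash
cat > meas.py <<'E'
from h import *
c=np.load("top.npy",allow_pickle=True).item(); s=np.load("side.npy",allow_pickle=True).item()
def lab(c,name,cx,cy,r,zlo,zhi):
    W=pts(c); H,Wd=W.shape[:2]; v,u=np.mgrid[:H,:Wd]
    m=(np.hypot(u-cx,v-cy)<r)&(W[...,2]>zlo)&(W[...,2]<zhi)&(c["z_map"]>0)
    p=W[m]
    if len(p)<4: print(name,"few",len(p)); return
    (x,y),rad=cv2.minEnclosingCircle(p[:,:2].astype(np.float32))
    print(name,len(p),"circ",round(x,4),round(y,4),"diam",round(2*rad,4),"mean",p.mean(0).round(4),"zmax",p[:,2].max().round(4), "box",p[:,:2].min(0).round(3),p[:,:2].max(0).round(3))
for a in [("tomato",128,244,12,.012,.05),("timer",176,236,18,.052,.08),("mill_head",222,226,18,.13,.143),("mill_all",222,226,18,.02,.17),("ring",270,226,20,.030,.05),("shaker",322,232,16,.075,.11),("shaker_all",322,232,16,.02,.11),("roll",373,244,22,.018,.04),("emp",130,162,22,.042,.07),("red",287,164,22,.042,.07)]: lab(c,*a)
for a in [("tomato",252,308,14,.012,.05),("timer",270,255,22,.055,.08),("mill_head",286,195,22,.13,.143),("ring",301,195,16,.030,.04),("shaker",324,167,20,.075,.11),("roll",347,155,18,.02,.04),("emp",165,266,26,.044,.06),("red",255,171,22,.044,.06)]: lab(s,*a)
# mat
m=(c["image"].max(2)<40).astype(np.uint8); m[:140]=0;m[195:]=0
W=pts(c); u=np.argwhere(m>0)
n,l,st,_=cv2.connectedComponentsWithStats(m); k=1+st[1:,4].argmax()
p=W[l==k]; p=p[abs(p[:,2]-.006)<.01]; print("mat z",np.median(p[:,2]),cv2.minAreaRect(p[:,:2].astype(np.float32)))
E
python3 meas.py
python3 - <<'E'
import cv2
i=cv2.imread('pics/top0.png')[130:270,90:410]
cv2.imwrite('pics/topc.png',cv2.resize(i,(800,350),interpolation=2))
E
```

```text
tomato 122 circ 0.39 0.2957 diam 0.0302 mean [0.3899 0.2947 0.0215] zmax 0.0266 box [0.376 0.282] [0.404 0.31 ]
timer 313 circ 0.4069 0.1697 diam 0.0613 mean [0.4064 0.1692 0.0613] zmax 0.0663 box [0.379 0.142] [0.435 0.197]
mill_head 251 circ 0.4204 0.0553 diam 0.0439 mean [0.4201 0.056  0.1348] zmax 0.1424 box [0.399 0.034] [0.442 0.076]
mill_all 482 circ 0.4198 0.057 diam 0.0531 mean [0.4171 0.0543 0.1169] zmax 0.1523 box [0.396 0.032] [0.446 0.081]
ring 61 circ 0.4289 -0.0598 diam 0.0627 mean [ 0.4289 -0.0603  0.0346] zmax 0.0381 box [ 0.398 -0.09 ] [ 0.46 -0.03]
shaker 161 circ 0.4041 -0.1849 diam 0.0346 mean [ 0.4031 -0.1836  0.0842] zmax 0.0929 box [ 0.387 -0.202] [ 0.421 -0.168]
shaker_all 293 circ 0.403 -0.1829 diam 0.043 mean [ 0.4006 -0.1788  0.0674] zmax 0.0929 box [ 0.382 -0.202] [ 0.424 -0.162]
roll 546 circ 0.3709 -0.3138 diam 0.0741 mean [ 0.371  -0.3131  0.0243] zmax 0.029 box [ 0.336 -0.35 ] [ 0.406 -0.277]
emp 166 circ 0.5965 0.2921 diam 0.073 mean [0.5987 0.2957 0.0477] zmax 0.054 box [0.56  0.257] [0.631 0.328]
red 148 circ 0.5783 -0.1067 diam 0.0717 mean [ 0.583
[... 431 characters left out ...]
0.0599 diam 0.067 mean [ 0.4193 -0.0631  0.0332] zmax 0.0379 box [ 0.398 -0.093] [ 0.451 -0.03 ]
shaker 89 circ 0.4024 -0.1814 diam 0.0331 mean [ 0.4011 -0.1778  0.0832] zmax 0.0896 box [ 0.386 -0.195] [ 0.419 -0.168]
roll 234 circ 0.3713 -0.3128 diam 0.0759 mean [ 0.371  -0.3119  0.024 ] zmax 0.0289 box [ 0.336 -0.35 ] [ 0.408 -0.276]
emp 228 circ 0.5971 0.2919 diam 0.0746 mean [0.5972 0.2927 0.0479] zmax 0.0517 box [0.561 0.256] [0.633 0.329]
red 119 circ 0.5809 -0.1065 diam 0.0751 mean [ 0.5785 -0.1069  0.0477] zmax 0.0515 box [ 0.543 -0.141] [ 0.613 -0.07 ]
mat z 0.005525807662164595 ((0.5747538805007935, 0.0826714038848877), (0.14218240976333618, 0.05167882889509201), 88.72062683105469)
```

View pics/topc.png

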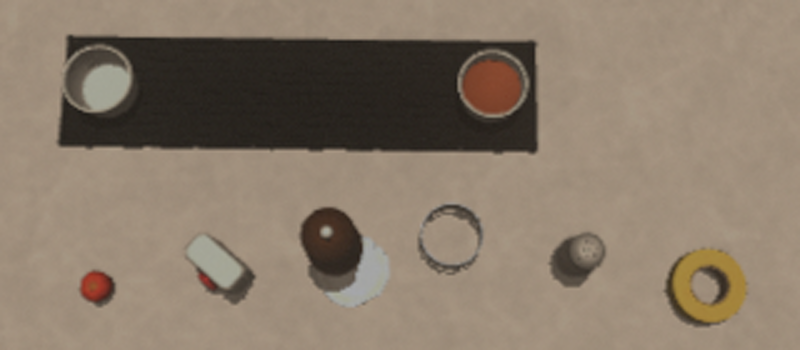

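Plan from the measurements: the ramekins are 399 mm apart, so the row centre is (0.588, 0.093), the mill goes to (0.593, 0.192) and the salt to (0.584, -0.007). The order is tomato, ring, mill, salt.

Call:
carry_out(moves=[{"tx":3.3,"ty":3.75,"wz":-0.084,"claw":-1},{"tx":3.3,"ty":3.75,"wz":-0.084},{"tx":3.3,"ty":3.75,"wz":-0.084},{"tx":3.3,"ty":3.75,"wz":-0.085},{"tx":3.3,"ty":3.75},{"tx":3.3,"ty":3.75},{"tx":3.3,"ty":3.75},{"tx":3.3,"ty":3.75}], newtons=25)

```text
invalid input at $.moves[0]: expected keys tx, ty, tz, wx, wy, wz, claw
```

Call:
carry_out(moves=[{"ty":5.5},{"ty":5.5},{"ty":5.5},{"ty":5.5},{"ty":5.5},{"ty":5.5},{"ty":5.5},{"ty":5.5}])

```text
invalid input at $.moves[0]: expected keys tx, ty, tz, wx, wy, wz, claw
```

Call:
carry_out(moves=[{"tx":-2,"ty":5.5},{"tx":-2,"ty":5.2},{"tz":-4},{"tz":-3},{}])

```text
invalid input at $.moves[0]: expected keys tx, ty, tz, wx, wy, wz, claw
```

```bash
cat >> h.py <<'E'
from scipy.spatial.transform import Rotation as R
def wrist(name):
    s=env.get_state(); c=read_camera("wrist"); q=s["orientation"]
    T=np.eye(4); T[:3,:3]=R.from_quat([q[1],q[2],q[3],q[0]]).as_matrix(); T[:3,3]=s["tcp_pos"]
    c["camera_from_world"]=np.linalg.inv(T@c["hand_eye"])
    cv2.imwrite(f"pics/{name}.png",c["image"]); print("tcp",s["tcp_pos"].round(4),"gap",round(s["finger_gap"],4),"t",s["clock"],"tooly",T[:3,1].round(3),"q6",s["joint_pos"][5].round(2))
    return c
E
python3 - <<'E'
from h import *
c=wrist("w1"); W=pts(c); i=c["image"].astype(int)
m=(i[...,2]>90)&(i[...,2]>2.2*i[...,1])&(W[...,2]>.008)&(W[...,2]<.04)&(np.hypot(W[...,0]-.39,W[...,1]-.297)<.04)
p=W[m]; print(len(p),p.min(0),p.max(0),cv2.minEnclosingCircle(p[:,:2].astype(np.float32)))
E
```

```text
tcp [ 0.1664 -0.5499  0.2305] gap 0.0856 t 0.1 tooly [ 0.29  -0.957 -0.002] q6 1.43Traceback (most recent call last):
  File "<stdin>", line 4, in <module>
    return umr_minimum(a, axis, None, out, keepdims, initial, where)
ValueError: zero-size array to reduction operation minimum which has no identity
```

View pics/w1.png

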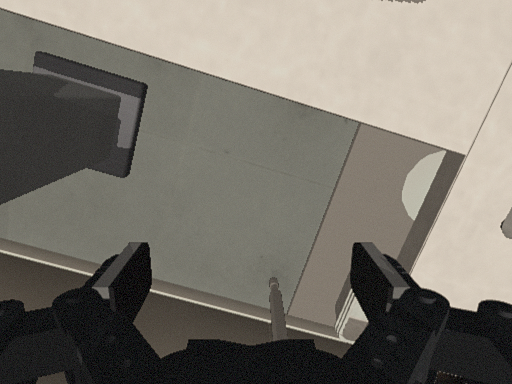

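The calls were refused because every row needs all seven keys, so the arm hasn't moved. The wrist view shows only floor, with the fingers at (125,270) and (380,270). I'll resend the moves with full rows.

Call:
carry_out(moves=[{"tx":3.3,"ty":3.75,"tz":0,"wx":0,"wy":0,"wz":-0.084,"claw":-1},{"tx":3.3,"ty":3.75,"tz":0,"wx":0,"wy":0,"wz":-0.084,"claw":-1},{"tx":3.3,"ty":3.75,"tz":0,"wx":0,"wy":0,"wz":-0.084,"claw":-1},{"tx":3.3,"ty":3.75,"tz":0,"wx":0,"wy":0,"wz":-0.085,"claw":-1},{"tx":3.3,"ty":3.75,"tz":0,"wx":0,"wy":0,"wz":0,"claw":-1},{"tx":3.3,"ty":3.75,"tz":0,"wx":0,"wy":0,"wz":0,"claw":-1},{"tx":3.3,"ty":3.75,"tz":0,"wx":0,"wy":0,"wz":0,"claw":-1},{"tx":3.3,"ty":3.75,"tz":0,"wx":0,"wy":0,"wz":0,"claw":-1}], newtons=25)

```text
clock: 1.15
tcp_pos: [0.4313, -0.249, 0.2312]
orientation: [0.0, 1.0, -0.022, -0.0]
wrist_force: [0.5, -0.3, -0.6]
finger_gap: 0.0854
grip_force: 0.0
```

Call:
carry_out(moves=[{"tx":0,"ty":5.5,"tz":0,"wx":0,"wy":0,"wz":0,"claw":-1},{"tx":0,"ty":5.5,"tz":0,"wx":0,"wy":0,"wz":0,"claw":-1},{"tx":0,"ty":5.5,"tz":0,"wx":0,"wy":0,"wz":0,"claw":-1},{"tx":0,"ty":5.5,"tz":0,"wx":0,"wy":0,"wz":0,"claw":-1},{"tx":0,"ty":5.5,"tz":0,"wx":0,"wy":0,"wz":0,"claw":-1},{"tx":0,"ty":5.5,"tz":0,"wx":0,"wy":0,"wz":0,"claw":-1},{"tx":0,"ty":5.5,"tz":0,"wx":0,"wy":0,"wz":0,"claw":-1},{"tx":0,"ty":5.5,"tz":0,"wx":0,"wy":0,"wz":0,"claw":-1}])

```text
clock: 2.15
tcp_pos: [0.4313, 0.1181, 0.2312]
orientation: [-0.029, 0.999, 0.024, -0.001]
wrist_force: [-0.5, -0.6, 0.4]
finger_gap: 0.0855
grip_force: 0.0
```

Call:
carry_out(moves=[{"tx":-2,"ty":5.5,"tz":0,"wx":0,"wy":0,"wz":0,"claw":-1},{"tx":-2.1,"ty":5.1,"tz":0,"wx":0,"wy":0,"wz":0,"claw":-1},{"tx":0,"ty":0,"tz":-4,"wx":0,"wy":0,"wz":0,"claw":-1},{"tx":0,"ty":0,"tz":-4,"wx":0,"wy":0,"wz":0,"claw":-1},{"tx":0,"ty":0,"tz":0,"wx":0,"wy":0,"wz":0,"claw":-1}])

```text
clock: 2.78
tcp_pos: [0.3938, 0.1603, 0.1492]
orientation: [-0.053, 0.997, 0.06, -0.007]
wrist_force: [-0.7, -0.1, -0.3]
finger_gap: 0.0854
grip_force: 0.0
```

```bash
python3 - <<'E'
from h import *
c=wrist("w2"); W=pts(c); i=c["image"].astype(int)
m=(i[...,2]>80)&(i[...,2]>2.2*i[...,1])&(W[...,2]>.004)&(W[...,2]<.04)&(np.hypot(W[...,0]-.39,W[...,1]-.297)<.04)
p=W[m]; print(len(p),p.min(0),p.max(0),cv2.minEnclosingCircle(p[:,:2].astype(np.float32)))
E
```

```text
tcp [0.3938 0.1603 0.1492] gap 0.0854 t 2.775 tooly [ 0.119 -0.987 -0.107] q6 3.14
753 [0.3771436  0.2807521  0.01615422] [0.40607088 0.30774139 0.02686353] ((0.39168834686279297, 0.2953912019729614), 0.014739138074219227)
```

View pics/w2.png

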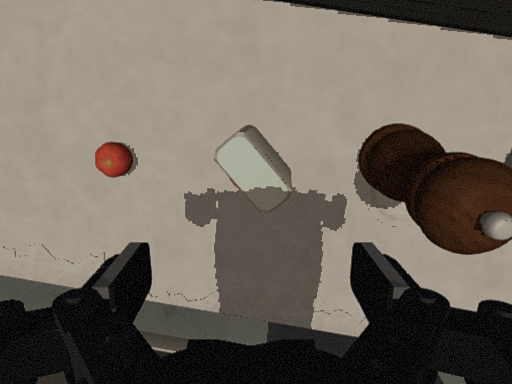

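The wrist view shows the tomato at (114,158), the timer at (253,165) and the mill at right, all undisturbed. Joint 6 hit its limit and tilted the tool, so I'll turn to closing across the row, which sits mid-range for that joint and keeps the fingers clear of neighbours.

```bash
cat >> h.py <<'E'
def need(x=None,y=None,z=None):
    "cm shift to target and rotvec to the row grasp orientation"
    s=env.get_state(); q=s["orientation"]; C=R.from_quat([q[1],q[2],q[3],q[0]])
    a=np.array([.043,.999,0]);b=np.array([.999,-.043,0])
    T=R.from_matrix(np.stack([a,b,np.cross(a,b)],1))
    d=[None if t is None else round((t-v)*100,2) for t,v in zip((x,y,z),s["tcp_pos"])]
    print("t",round(s["clock"],2),"tcp",s["tcp_pos"].round(4),"d cm",d,"rot",(T*C.inv()).as_rotvec().round(3),"q",s["joint_pos"].round(2),"gap",round(s["finger_gap"],4),"F",s["wrist_force"].round(1))
E
python3 -c "
from h import *
need(.391,.297,.1)"
```

```text
t 2.83 tcp [0.3955 0.1604 0.1511] d cm [np.float64(-0.45), np.float64(13.66), np.float64(-5.11)] rot [-0.076 -0.089  1.406] q [ 0.12  0.06 -0.47  1.04  0.11  3.14] gap 0.0855 F [-0.2  0.2  1. ]
```

Call:
carry_out(moves=[{"tx":0,"ty":0,"tz":0,"wx":-0.0076,"wy":-0.0089,"wz":0.1406,"claw":-1},{"tx":0,"ty":1,"tz":0,"wx":-0.0076,"wy":-0.0089,"wz":0.1406,"claw":-1},{"tx":0,"ty":1,"tz":0,"wx":-0.0076,"wy":-0.0089,"wz":0.1406,"claw":-1},{"tx":0,"ty":2,"tz":0,"wx":-0.0076,"wy":-0.0089,"wz":0.1406,"claw":-1},{"tx":0,"ty":2,"tz":0,"wx":-0.0076,"wy":-0.0089,"wz":0.1406,"claw":-1},{"tx":0,"ty":2,"tz":0,"wx":-0.0076,"wy":-0.0089,"wz":0.1406,"claw":-1},{"tx":0,"ty":2,"tz":0,"wx":-0.0076,"wy":-0.0089,"wz":0.1406,"claw":-1},{"tx":0,"ty":2,"tz":0,"wx":-0.0076,"wy":-0.0089,"wz":0.1406,"claw":-1}])

```text
clock: 3.82
tcp_pos: [0.3981, 0.2817, 0.1539]
orientation: [-0.012, 0.811, 0.585, 0.002]
wrist_force: [1.0, 0.1, 0.6]
finger_gap: 0.0851
grip_force: 0.0
```

Call:
carry_out(moves=[{"tx":0,"ty":0.8,"tz":0,"wx":-0.0076,"wy":-0.0089,"wz":0.1406,"claw":-1},{"tx":0,"ty":0.8,"tz":0,"wx":-0.0076,"wy":-0.0089,"wz":0.1406,"claw":-1},{"tx":0,"ty":0,"tz":-2,"wx":0,"wy":0,"wz":0,"claw":-1},{"tx":0,"ty":0,"tz":-2,"wx":0,"wy":0,"wz":0,"claw":-1},{"tx":0,"ty":0,"tz":0,"wx":0,"wy":0,"wz":0,"claw":-1}])

```text
clock: 4.45
tcp_pos: [0.3969, 0.2965, 0.1121]
orientation: [-0.001, 0.722, 0.692, 0.001]
wrist_force: [0.7, 0.4, 0.2]
finger_gap: 0.0852
grip_force: 0.0
```

```bash
python3 - <<'E'
from h import *
need(.391,.297,.003)
c=wrist("w3"); W=pts(c); i=c["image"].astype(int)
m=(i[...,2]>80)&(i[...,2]>2.2*i[...,1])&(W[...,2]>.004)&(W[...,2]<.04)&(np.hypot(W[...,0]-.39,W[...,1]-.297)<.04)
p=W[m]; print(len(p),p.min(0),p.max(0),cv2.minEnclosingCircle(p[:,:2].astype(np.float32)))
E
```

```text
t 4.45 tcp [0.3969 0.2965 0.1121] d cm [np.float64(-0.59), np.float64(0.05), np.float64(-10.91)] rot [-0.003 -0.     0.   ] q [ 0.48  0.23 -0.37  0.97  0.    2.09] gap 0.0852 F [0.7 0.4 0.2]
tcp [0.3969 0.2965 0.1121] gap 0.0852 t 4.45 tooly [ 0.999 -0.043 -0.   ] q6 2.09
603 [0.37769425 0.286298   0.02091347] [0.40251986 0.31013347 0.02695843] ((0.3904431462287903, 0.2989092767238617), 0.012825196608901024)
```

Call:
carry_out(moves=[{"tx":-0.6,"ty":0.1,"tz":-2.5,"wx":0,"wy":0,"wz":0,"claw":-1},{"tx":0,"ty":0,"tz":-2.5,"wx":0,"wy":0,"wz":0,"claw":-1},{"tx":0,"ty":0,"tz":-2.5,"wx":0,"wy":0,"wz":0,"claw":-0.5},{"tx":0,"ty":0,"tz":-2,"wx":0,"wy":0,"wz":0,"claw":-0.3},{"tx":0,"ty":0,"tz":-1.3,"wx":0,"wy":0,"wz":0,"claw":-0.1},{"tx":0,"ty":0,"tz":0,"wx":0,"wy":0,"wz":0,"claw":0},{"tx":0,"ty":0,"tz":0,"wx":0,"wy":0,"wz":0,"claw":0}], newtons=25)

```text
clock: 5.38
tcp_pos: [0.3917, 0.2978, 0.0044]
orientation: [-0.001, 0.722, 0.692, 0.002]
wrist_force: [0.5, -0.1, -0.5]
finger_gap: 0.0429
grip_force: 0.0
```

Call:
carry_out(moves=[{"tx":0,"ty":0,"tz":0,"wx":0,"wy":0,"wz":0,"claw":0.2},{"tx":0,"ty":0,"tz":0,"wx":0,"wy":0,"wz":0,"claw":0.4},{"tx":0,"ty":0,"tz":0,"wx":0,"wy":0,"wz":0,"claw":0.6},{"tx":0,"ty":0,"tz":0,"wx":0,"wy":0,"wz":0,"claw":1},{"tx":0,"ty":0,"tz":0,"wx":0,"wy":0,"wz":0,"claw":1}])

```text
clock: 6.0
tcp_pos: [0.3916, 0.2977, 0.0044]
orientation: [-0.001, 0.722, 0.692, 0.002]
wrist_force: [-0.9, 0.3, 6.1]
finger_gap: 0.0286
grip_force: 24.4
```

Call:
carry_out(moves=[{"tx":0,"ty":0,"tz":1,"wx":0,"wy":0,"wz":0,"claw":1},{"tx":0,"ty":0,"tz":2,"wx":0,"wy":0,"wz":0,"claw":1},{"tx":0,"ty":0,"tz":3,"wx":0,"wy":0,"wz":0,"claw":1},{"tx":0,"ty":0,"tz":3,"wx":0,"wy":0,"wz":0,"claw":1},{"tx":0,"ty":0,"tz":0,"wx":0,"wy":0,"wz":0,"claw":1}])

```text
clock: 6.62
tcp_pos: [0.3927, 0.2984, 0.0962]
orientation: [-0.0, 0.722, 0.692, 0.004]
wrist_force: [0.6, -0.1, 0.7]
finger_gap: 0.0289
grip_force: 24.8
```

```bash
python3 - <<'E'
from h import *
need(.588,.093,.01)
c=wrist("w4"); W=pts(c); i=c["image"].astype(int)
T=env.get_state()["tcp_pos"]
m=(i[...,2]>60)&(i[...,2]>2*i[...,1])&(np.linalg.norm(W-T,axis=2)<.06)
p=W[m]; print(len(p),(p.min(0)-T).round(4),(p.max(0)-T).round(4))
cv2.imwrite("pics/w4.png",c["image"][180:,100:420])
E
```

```text
t 6.62 tcp [0.3927 0.2984 0.0962] d cm [np.float64(19.53), np.float64(-20.54), np.float64(-8.62)] rot [-0.005  0.005  0.   ] q [ 0.49  0.24 -0.4   0.92  0.    2.1 ] gap 0.0289 F [ 0.6 -0.1  0.7]
tcp [0.3927 0.2984 0.0962] gap 0.0289 t 6.625 tooly [ 0.999 -0.043  0.005] q6 2.1
3562 [-0.0134 -0.0134  0.0084] [0.0153 0.0149 0.0238]
```

View pics/w4.png

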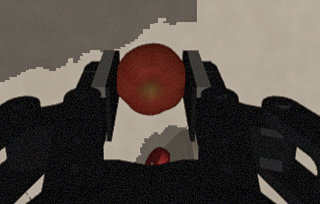

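The tomato is held centred at (150,80) in the crop, between both pads. Carrying it to the row centre.

Call:
carry_out(moves=[{"tx":2.44,"ty":-2.57,"tz":0,"wx":0,"wy":0,"wz":0,"claw":1},{"tx":2.44,"ty":-2.57,"tz":0,"wx":0,"wy":0,"wz":0,"claw":1},{"tx":2.44,"ty":-2.57,"tz":0,"wx":0,"wy":0,"wz":0,"claw":1},{"tx":2.44,"ty":-2.57,"tz":0,"wx":0,"wy":0,"wz":0,"claw":1},{"tx":2.44,"ty":-2.57,"tz":0,"wx":0,"wy":0,"wz":0,"claw":1},{"tx":2.44,"ty":-2.57,"tz":0,"wx":0,"wy":0,"wz":0,"claw":1},{"tx":2.44,"ty":-2.57,"tz":0,"wx":0,"wy":0,"wz":0,"claw":1},{"tx":2.44,"ty":-2.57,"tz":0,"wx":0,"wy":0,"wz":0,"claw":1}])

```text
clock: 7.68
tcp_pos: [0.5858, 0.0908, 0.0919]
orientation: [-0.002, 0.722, 0.692, 0.0]
wrist_force: [0.0, 0.5, 0.3]
finger_gap: 0.0287
grip_force: 24.8
```

Call:
carry_out(moves=[{"tx":0,"ty":0,"tz":-2,"wx":0,"wy":0,"wz":0,"claw":1},{"tx":0,"ty":0,"tz":-2,"wx":0,"wy":0,"wz":0,"claw":1},{"tx":0,"ty":0,"tz":-2,"wx":0,"wy":0,"wz":0,"claw":1},{"tx":0,"ty":0,"tz":0,"wx":0,"wy":0,"wz":0,"claw":1}])

```text
clock: 8.18
tcp_pos: [0.5834, 0.0917, 0.0305]
orientation: [-0.003, 0.722, 0.692, -0.001]
wrist_force: [-0.0, -0.5, 0.2]
finger_gap: 0.0285
grip_force: 24.8
```

```bash
python3 -c "
from h import *
need(.588,.093,.01)"
```

```text
t 8.18 tcp [0.5834 0.0917 0.0305] d cm [np.float64(0.46), np.float64(0.13), np.float64(-2.05)] rot [-0.002 -0.006  0.001] q [ 0.02  0.48 -0.22  0.87  0.    1.63] gap 0.0285 F [-0.  -0.5  0.2]
```

Call:
carry_out(moves=[{"tx":0.4,"ty":0.1,"tz":-1,"wx":0,"wy":-0.005,"wz":0,"claw":1},{"tx":0,"ty":0,"tz":-0.8,"wx":0,"wy":0,"wz":0,"claw":1},{"tx":0,"ty":0,"tz":-0.2,"wx":0,"wy":0,"wz":0,"claw":1},{"tx":0,"ty":0,"tz":0,"wx":0,"wy":0,"wz":0,"claw":1},{"tx":0,"ty":0,"tz":0,"wx":0,"wy":0,"wz":0,"claw":1}])

```text
clock: 8.8
tcp_pos: [0.5904, 0.0928, 0.0138]
orientation: [0.001, 0.722, 0.692, 0.003]
wrist_force: [0.4, 0.5, -0.7]
finger_gap: 0.0285
grip_force: 24.8
```

Call:
carry_out(moves=[{"tx":0,"ty":0,"tz":-0.1,"wx":0,"wy":0,"wz":0,"claw":1},{"tx":0,"ty":0,"tz":0,"wx":0,"wy":0,"wz":0,"claw":1},{"tx":0,"ty":0,"tz":0,"wx":0,"wy":0,"wz":0,"claw":1}])

```text
clock: 9.18
tcp_pos: [0.5901, 0.0928, 0.0125]
orientation: [0.001, 0.722, 0.692, 0.003]
wrist_force: [-0.5, -0.3, 0.1]
finger_gap: 0.0284
grip_force: 24.8
```

Call:
carry_out(moves=[{"tx":-0.3,"ty":0,"tz":-0.1,"wx":0,"wy":0,"wz":0,"claw":1},{"tx":0,"ty":0,"tz":-0.1,"wx":0,"wy":0,"wz":0,"claw":1},{"tx":0,"ty":0,"tz":0,"wx":0,"wy":0,"wz":0,"claw":1},{"tx":0,"ty":0,"tz":0,"wx":0,"wy":0,"wz":0,"claw":1}])

```text
clock: 9.68
tcp_pos: [0.5869, 0.0928, 0.0105]
orientation: [0.001, 0.722, 0.692, 0.003]
wrist_force: [-1.2, 0.4, 2.5]
finger_gap: 0.0285
grip_force: 25.0
```

Call:
carry_out(moves=[{"tx":0,"ty":0,"tz":-0.1,"wx":0,"wy":0,"wz":0,"claw":1},{"tx":0,"ty":0,"tz":0,"wx":0,"wy":0,"wz":0,"claw":1},{"tx":0,"ty":0,"tz":0,"wx":0,"wy":0,"wz":0,"claw":1}])

```text
clock: 10.05
tcp_pos: [0.587, 0.0928, 0.0104]
orientation: [0.001, 0.722, 0.692, 0.003]
wrist_force: [-4.5, 0.1, 10.1]
finger_gap: 0.0286
grip_force: 25.5
```

Contact with the mat. Easing back and opening slowly.

Call:
carry_out(moves=[{"tx":0,"ty":0,"tz":0.1,"wx":0,"wy":0,"wz":0,"claw":1},{"tx":0,"ty":0,"tz":0,"wx":0,"wy":0,"wz":0,"claw":0.33},{"tx":0,"ty":0,"tz":0,"wx":0,"wy":0,"wz":0,"claw":0.28},{"tx":0,"ty":0,"tz":0,"wx":0,"wy":0,"wz":0,"claw":0.2},{"tx":0,"ty":0,"tz":0,"wx":0,"wy":0,"wz":0,"claw":0.1},{"tx":0,"ty":0,"tz":0,"wx":0,"wy":0,"wz":0,"claw":-0.1},{"tx":0,"ty":0,"tz":0,"wx":0,"wy":0,"wz":0,"claw":-0.3},{"tx":0,"ty":0,"tz":0,"wx":0,"wy":0,"wz":0,"claw":-0.3}])

```text
clock: 11.05
tcp_pos: [0.5871, 0.0928, 0.0104]
orientation: [0.001, 0.722, 0.692, 0.003]
wrist_force: [-0.1, 0.0, -0.6]
finger_gap: 0.0554
grip_force: 0.0
```

Call:
carry_out(moves=[{"tx":0,"ty":0,"tz":1,"wx":0,"wy":0,"wz":0,"claw":-0.3},{"tx":0,"ty":0,"tz":2,"wx":0,"wy":0,"wz":0,"claw":-0.3},{"tx":0,"ty":0,"tz":3,"wx":0,"wy":0,"wz":0,"claw":-0.6},{"tx":0,"ty":0,"tz":3,"wx":0,"wy":0,"wz":0,"claw":-1},{"tx":0,"ty":0,"tz":2,"wx":0,"wy":0,"wz":0,"claw":-1},{"tx":0,"ty":0,"tz":0,"wx":0,"wy":0,"wz":0,"claw":-1}])

```text
clock: 11.8
tcp_pos: [0.5887, 0.0928, 0.123]
orientation: [0.003, 0.722, 0.692, 0.004]
wrist_force: [0.6, -0.6, -0.6]
finger_gap: 0.0854
grip_force: 0.0
```

```bash
cat >> h.py <<'E'
def tom(c,zmax=.05,r=.045):
    W=pts(c); i=c["image"].astype(int)
    m=(i[...,2]>60)&(i[...,2]>2.2*i[...,1])&(W[...,2]>.012)&(W[...,2]<zmax)&(np.hypot(W[...,0]-.588,W[...,1]-.093)<r)
    p=W[m]
    if len(p)<5: print("no tom",len(p)); return
    (x,y),rr=cv2.minEnclosingCircle(p[:,:2].astype(np.float32)); print("tomato",len(p),round(x,4),round(y,4),"d",round(2*rr,4),"z",p[:,2].max().round(4),"mean",p.mean(0).round(4))
E
python3 - <<'E'
from h import *
need(.429,-.060,.12)
tom(wrist("w5")); tom(read_camera("top"))
tom(read_camera("side"))
E
```

```text
t 11.8 tcp [0.5887 0.0928 0.123 ] d cm [np.float64(-15.97), np.float64(-15.28), np.float64(-0.3)] rot [-0.003  0.01   0.   ] q [ 0.02  0.4  -0.1   1.06  0.    1.63] gap 0.0854 F [ 0.6 -0.6 -0.6]
tcp [0.5887 0.0928 0.123 ] gap 0.0854 t 11.8 tooly [ 0.999 -0.043  0.01 ] q6 1.63
tomato 1137 0.5873 0.0922 d 0.0309 z 0.0328 mean [0.5873 0.0945 0.0287]
tomato 34 0.5861 0.0877 d 0.0236 z 0.0324 mean [0.587  0.0849 0.0278]
tomato 79 0.5845 0.0965 d 0.0247 z 0.0326 mean [0.5837 0.0981 0.0271]
```

Tomato stands upright at (0.587, 0.092). Next the ring: first along y, to stay clear of the mill, then back in x.

Call:
carry_out(moves=[{"tx":0,"ty":-5,"tz":0,"wx":0,"wy":0.01,"wz":0,"claw":-1},{"tx":0,"ty":-5,"tz":0,"wx":0,"wy":0,"wz":0,"claw":-1},{"tx":0,"ty":-5.3,"tz":0,"wx":0,"wy":0,"wz":0,"claw":-1},{"tx":-4,"ty":0,"tz":0,"wx":0,"wy":0,"wz":0,"claw":-1},{"tx":-4,"ty":0,"tz":0,"wx":0,"wy":0,"wz":0,"claw":-1},{"tx":-4,"ty":0,"tz":0,"wx":0,"wy":0,"wz":0,"claw":-1},{"tx":-4,"ty":0,"tz":0,"wx":0,"wy":0,"wz":0,"claw":-1},{"tx":0,"ty":0,"tz":0,"wx":0,"wy":0,"wz":0,"claw":-1}])

```text
clock: 12.95
tcp_pos: [0.4231, -0.0593, 0.119]
orientation: [-0.005, 0.723, 0.691, -0.002]
wrist_force: [0.3, 0.2, -0.0]
finger_gap: 0.0854
grip_force: 0.0
```

```bash
python3 - <<'E'
from h import *
need(.429,-.060,.002)
c=wrist("w6"); W=pts(c)
m=(W[...,2]>.030)&(W[...,2]<.042)&(np.hypot(W[...,0]-.429,W[...,1]+.06)<.045)
p=W[m]; print(len(p),cv2.minEnclosingCircle(p[:,:2].astype(np.float32)),p.max(0),p.min(0))
E
```

```text
t 12.95 tcp [ 0.4231 -0.0593  0.119 ] d cm [np.float64(0.59), np.float64(-0.07), np.float64(-11.7)] rot [-0.004 -0.009  0.001] q [-0.33  0.11 -0.5   0.97  0.    1.29] gap 0.0854 F [ 0.3  0.2 -0. ]
tcp [ 0.4231 -0.0593  0.119 ] gap 0.0854 t 12.95 tooly [ 0.999 -0.044 -0.009] q6 1.29
935 ((0.42943665385246277, -0.06044236198067665), 0.0315118171274662) [ 0.45995227 -0.02909636  0.0385587 ] [ 0.39841246 -0.09122283  0.03001157]
```

Call:
carry_out(moves=[{"tx":0.6,"ty":-0.1,"tz":-2.5,"wx":0,"wy":-0.005,"wz":0,"claw":-1},{"tx":0,"ty":0,"tz":-2.5,"wx":0,"wy":0,"wz":0,"claw":-1},{"tx":0,"ty":0,"tz":-2.5,"wx":0,"wy":0,"wz":0,"claw":-1},{"tx":0,"ty":0,"tz":0,"wx":0,"wy":0,"wz":0,"claw":-1}])

```text
clock: 13.5
tcp_pos: [0.4324, -0.0608, 0.0436]
orientation: [-0.003, 0.722, 0.692, 0.0]
wrist_force: [0.1, 1.0, 0.8]
finger_gap: 0.0852
grip_force: 0.0
```

Call:
carry_out(moves=[{"tx":0,"ty":0,"tz":-1.5,"wx":0,"wy":0,"wz":0,"claw":-1},{"tx":0,"ty":0,"tz":-1.5,"wx":0,"wy":0,"wz":0,"claw":-1},{"tx":0,"ty":0,"tz":-1,"wx":0,"wy":0,"wz":0,"claw":-1},{"tx":0,"ty":0,"tz":0,"wx":0,"wy":0,"wz":0,"claw":-1}])

```text
clock: 14.0
tcp_pos: [0.4332, -0.0612, 0.0053]
orientation: [-0.001, 0.722, 0.692, 0.001]
wrist_force: [-0.7, -0.4, -0.4]
finger_gap: 0.0858
grip_force: 0.0
```

```bash
python3 -c "
from h import *
need(.4294,-.0602,.003)"
```

```text
t 14.0 tcp [ 0.4332 -0.0612  0.0053] d cm [np.float64(-0.38), np.float64(0.1), np.float64(-0.23)] rot [-0.003 -0.     0.   ] q [-0.33  0.26 -0.64  0.67  0.    1.29] gap 0.0858 F [-0.7 -0.4 -0.4]
```

Call:
carry_out(moves=[{"tx":-0.4,"ty":0.1,"tz":-0.1,"wx":0,"wy":0,"wz":0,"claw":-0.8},{"tx":0,"ty":0,"tz":0,"wx":0,"wy":0,"wz":0,"claw":-0.65},{"tx":0,"ty":0,"tz":0,"wx":0,"wy":0,"wz":0,"claw":-0.55},{"tx":0,"ty":0,"tz":0,"wx":0,"wy":0,"wz":0,"claw":-0.45},{"tx":0,"ty":0,"tz":0,"wx":0,"wy":0,"wz":0,"claw":-0.3},{"tx":0,"ty":0,"tz":0,"wx":0,"wy":0,"wz":0,"claw":0},{"tx":0,"ty":0,"tz":0,"wx":0,"wy":0,"wz":0,"claw":0}], newtons=25)

```text
clock: 14.88
tcp_pos: [0.4295, -0.0603, 0.0051]
orientation: [-0.0, 0.722, 0.692, 0.001]
wrist_force: [-0.3, 0.9, 6.0]
finger_gap: 0.0613
grip_force: 25.8
```

Call:
carry_out(moves=[{"tx":0,"ty":0,"tz":1,"wx":0,"wy":0,"wz":0,"claw":0},{"tx":0,"ty":0,"tz":2,"wx":0,"wy":0,"wz":0,"claw":0},{"tx":0,"ty":0,"tz":3,"wx":0,"wy":0,"wz":0,"claw":0},{"tx":0,"ty":0,"tz":3,"wx":0,"wy":0,"wz":0,"claw":0},{"tx":0,"ty":0,"tz":0,"wx":0,"wy":0,"wz":0,"claw":0}])

```text
clock: 15.5
tcp_pos: [0.431, -0.0609, 0.0969]
orientation: [0.001, 0.722, 0.692, 0.002]
wrist_force: [0.6, -0.6, -1.2]
finger_gap: 0.0613
grip_force: 28.0
```

```bash
python3 - <<'E'
from h import *
need(.588,.0925,.1)
c=wrist("w7"); W=pts(c);T=env.get_state()["tcp_pos"]
q=W-T
m=(q[...,2]>.02)&(q[...,2]<.045)&(np.hypot(q[...,0],q[...,1])<.036)
p=q[m]; print(len(p),p.min(0),p.max(0), cv2.minEnclosingCircle(p[p[:,2]>p[:,2].max()-.008][:,:2].astype(np.float32)))
E
```

```text
t 15.5 tcp [ 0.431  -0.0609  0.0969] d cm [np.float64(15.7), np.float64(15.34), np.float64(0.31)] rot [-0.001  0.005  0.   ] q [-0.33  0.13 -0.53  0.9   0.    1.29] gap 0.0613 F [ 0.6 -0.6 -1.2]
tcp [ 0.431  -0.0609  0.0969] gap 0.0613 t 15.5 tooly [ 0.999 -0.043  0.005] q6 1.29
8157 [-0.0342751  -0.03126436  0.02000184] [0.03542136 0.03111548 0.04499956] ((0.0001767083740560338, 0.0034815475810319185), 0.03536433354020119)
```

View pics/w7.png

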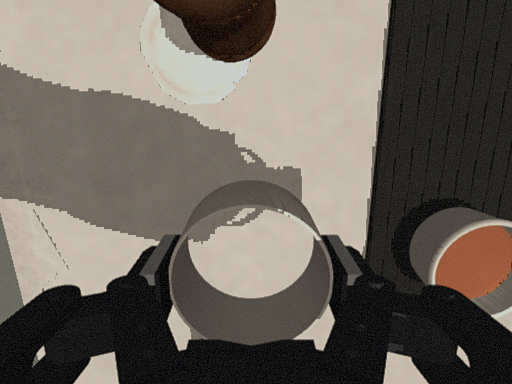

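The ring is held level, centred at about (250,265). The mill at the top and red ramekin at right are untouched. Moving x first, then y.

Call:
carry_out(moves=[{"tx":3,"ty":0,"tz":0,"wx":0,"wy":0,"wz":0,"claw":0},{"tx":4,"ty":0,"tz":0,"wx":0,"wy":0,"wz":0,"claw":0},{"tx":4,"ty":1,"tz":0,"wx":0,"wy":0,"wz":0,"claw":0},{"tx":4,"ty":3,"tz":0,"wx":0,"wy":0,"wz":0,"claw":0},{"tx":0.7,"ty":4,"tz":0,"wx":0,"wy":0,"wz":0,"claw":0},{"tx":0,"ty":4,"tz":0,"wx":0,"wy":0,"wz":0,"claw":0},{"tx":0,"ty":3.3,"tz":0,"wx":0,"wy":0,"wz":0,"claw":0},{"tx":0,"ty":0,"tz":0,"wx":0,"wy":0,"wz":0,"claw":0}])

```text
clock: 16.55
tcp_pos: [0.5847, 0.095, 0.0926]
orientation: [-0.002, 0.721, 0.693, -0.0]
wrist_force: [0.2, -0.8, -0.7]
finger_gap: 0.0613
grip_force: 28.0
```

Call:
carry_out(moves=[{"tx":0,"ty":0,"tz":-2,"wx":0,"wy":0,"wz":0,"claw":0},{"tx":0,"ty":0,"tz":-1.5,"wx":0,"wy":0,"wz":0,"claw":0},{"tx":0,"ty":0,"tz":0,"wx":0,"wy":0,"wz":0,"claw":0}])

```text
clock: 16.92
tcp_pos: [0.5844, 0.092, 0.0573]
orientation: [-0.002, 0.723, 0.691, -0.001]
wrist_force: [0.9, -0.7, -0.7]
finger_gap: 0.0612
grip_force: 28.0
```

```bash
python3 - <<'E'
from h import *
need(.588,.0925,.011)
tom(wrist("w8"),.04,.03)
E
```

```text
t 16.93 tcp [0.5844 0.092  0.0573] d cm [np.float64(0.36), np.float64(0.05), np.float64(-4.63)] rot [-0.002 -0.004  0.001] q [ 0.02  0.45 -0.19  0.93  0.    1.63] gap 0.0612 F [ 0.9 -0.7 -0.7]
tcp [0.5844 0.092  0.0573] gap 0.0612 t 16.925 tooly [ 0.999 -0.044 -0.004] q6 1.63
tomato 1371 0.5872 0.0918 d 0.0311 z 0.033 mean [0.5867 0.0914 0.03  ]
```

Call:
carry_out(moves=[{"tx":0.4,"ty":0.1,"tz":0,"wx":0,"wy":0,"wz":0,"claw":0},{"tx":0,"ty":0,"tz":-1,"wx":0,"wy":0,"wz":0,"claw":0},{"tx":0,"ty":0,"tz":-1.5,"wx":0,"wy":0,"wz":0,"claw":0},{"tx":0,"ty":0,"tz":-1.2,"wx":0,"wy":0,"wz":0,"claw":0},{"tx":0,"ty":0,"tz":-0.6,"wx":0,"wy":0,"wz":0,"claw":0},{"tx":0,"ty":0,"tz":0,"wx":0,"wy":0,"wz":0,"claw":0},{"tx":0,"ty":0,"tz":0,"wx":0,"wy":0,"wz":0,"claw":0}])

```text
clock: 17.85
tcp_pos: [0.5904, 0.0938, 0.0167]
orientation: [-0.001, 0.722, 0.692, 0.001]
wrist_force: [-0.0, 0.9, -0.4]
finger_gap: 0.0613
grip_force: 28.0
```

Call:
carry_out(moves=[{"tx":0,"ty":0,"tz":-0.1,"wx":0,"wy":0,"wz":0,"claw":0},{"tx":0,"ty":0,"tz":-0.1,"wx":0,"wy":0,"wz":0,"claw":0},{"tx":0,"ty":0,"tz":0,"wx":0,"wy":0,"wz":0,"claw":0}])

```text
clock: 18.23
tcp_pos: [0.5901, 0.0938, 0.0145]
orientation: [-0.001, 0.722, 0.692, 0.001]
wrist_force: [0.1, -0.4, -0.4]
finger_gap: 0.0616
grip_force: 28.0
```

Call:
carry_out(moves=[{"tx":-0.2,"ty":-0.1,"tz":-0.1,"wx":0,"wy":0,"wz":0,"claw":0},{"tx":0,"ty":0,"tz":-0.1,"wx":0,"wy":0,"wz":0,"claw":0},{"tx":0,"ty":0,"tz":-0.1,"wx":0,"wy":0,"wz":0,"claw":0},{"tx":0,"ty":0,"tz":0,"wx":0,"wy":0,"wz":0,"claw":0}])

```text
clock: 18.73
tcp_pos: [0.588, 0.0928, 0.0113]
orientation: [-0.001, 0.722, 0.692, 0.001]
wrist_force: [-0.7, 0.6, 0.1]
finger_gap: 0.0612
grip_force: 28.0
```

Call:
carry_out(moves=[{"tx":0,"ty":0,"tz":-0.1,"wx":0,"wy":0,"wz":0,"claw":0},{"tx":0,"ty":0,"tz":0,"wx":0,"wy":0,"wz":0,"claw":0}])

```text
clock: 18.98
tcp_pos: [0.5882, 0.0928, 0.0111]
orientation: [-0.001, 0.722, 0.692, 0.001]
wrist_force: [-2.0, -0.0, 4.3]
finger_gap: 0.0614
grip_force: 28.5
```

Contact. Releasing the ring slowly and rising straight up.

Call:
carry_out(moves=[{"tx":0,"ty":0,"tz":0,"wx":0,"wy":0,"wz":0,"claw":-0.42},{"tx":0,"ty":0,"tz":0,"wx":0,"wy":0,"wz":0,"claw":-0.5},{"tx":0,"ty":0,"tz":0,"wx":0,"wy":0,"wz":0,"claw":-0.6},{"tx":0,"ty":0,"tz":0,"wx":0,"wy":0,"wz":0,"claw":-0.8},{"tx":0,"ty":0,"tz":0,"wx":0,"wy":0,"wz":0,"claw":-1},{"tx":0,"ty":0,"tz":0,"wx":0,"wy":0,"wz":0,"claw":-1},{"tx":0,"ty":0,"tz":1,"wx":0,"wy":0,"wz":0,"claw":-1},{"tx":0,"ty":0,"tz":2,"wx":0,"wy":0,"wz":0,"claw":-1}])

```text
clock: 19.98
tcp_pos: [0.5874, 0.0928, 0.0405]
orientation: [-0.001, 0.722, 0.692, 0.0]
wrist_force: [0.8, 0.5, 0.2]
finger_gap: 0.0851
grip_force: 0.0
```

Call:
carry_out(moves=[{"tx":0,"ty":0,"tz":3,"wx":0,"wy":0,"wz":0,"claw":-1},{"tx":0,"ty":0,"tz":4,"wx":0,"wy":0,"wz":0,"claw":-1},{"tx":0,"ty":0,"tz":4,"wx":0,"wy":0,"wz":0,"claw":-1},{"tx":0,"ty":0,"tz":0,"wx":0,"wy":0,"wz":0,"claw":-1}])

```text
clock: 20.48
tcp_pos: [0.5908, 0.0929, 0.1552]
orientation: [0.002, 0.722, 0.692, 0.004]
wrist_force: [-0.0, 0.3, 0.2]
finger_gap: 0.0855
grip_force: 0.0
```

```bash
cat >> h.py <<'E'
def circ(c,n,x,y,zlo,zhi,r):
    W=pts(c); m=(W[...,2]>zlo)&(W[...,2]<zhi)&(np.hypot(W[...,0]-x,W[...,1]-y)<r)&(c["z_map"]>0); p=W[m]
    if len(p)<5: print(n,"few"); return
    (a,b),q=cv2.minEnclosingCircle(p[:,:2].astype(np.float32)); print(n,len(p),"c",round(a,4),round(b,4),"d",round(2*q,4),"zmax",p[:,2].max().round(4))
E
python3 - <<'E'
from h import *
need(.42,.0565,.2)
c=wrist("w9"); tom(c,.04,.03); circ(c,"ring",.588,.0928,.036,.048,.045)
E
```

```text
t 20.48 tcp [0.5908 0.0929 0.1552] d cm [np.float64(-17.08), np.float64(-3.64), np.float64(4.48)] rot [-0.003  0.008  0.   ] q [ 0.02  0.38 -0.04  1.14  0.    1.63] gap 0.0855 F [-0.   0.3  0.2]
tcp [0.5908 0.0929 0.1552] gap 0.0855 t 20.475 tooly [ 0.999 -0.043  0.008] q6 1.63
tomato 912 0.5873 0.0922 d 0.0312 z 0.0332 mean [0.5874 0.0942 0.0288]
ring 715 c 0.588 0.0927 d 0.063 zmax 0.0442
```

View pics/w9.png

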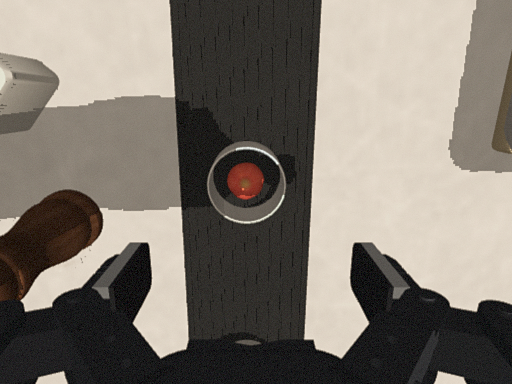

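Ring sits flat around the tomato, with the ring at (246,182) and the tomato at (245,181). Next the pepper mill: up and over it once clear of the mat.

Call:
carry_out(moves=[{"tx":-3,"ty":0,"tz":0.5,"wx":0,"wy":0,"wz":0,"claw":-1},{"tx":-3,"ty":0,"tz":1,"wx":0,"wy":0,"wz":0,"claw":-1},{"tx":-2,"ty":0,"tz":3,"wx":0,"wy":0,"wz":0,"claw":-1},{"tx":0,"ty":0,"tz":4,"wx":0,"wy":0,"wz":0,"claw":-1},{"tx":0,"ty":0,"tz":0,"wx":0,"wy":0,"wz":0,"claw":-1}])

```text
clock: 21.15
tcp_pos: [0.5092, 0.0929, 0.2378]
orientation: [0.001, 0.722, 0.692, 0.003]
wrist_force: [-0.3, 0.5, -0.4]
finger_gap: 0.0858
grip_force: 0.0
```

Call:
carry_out(moves=[{"tx":-3,"ty":-1.2,"tz":0,"wx":0,"wy":0,"wz":0,"claw":-1},{"tx":-3,"ty":-1.2,"tz":0,"wx":0,"wy":0,"wz":0,"claw":-1},{"tx":-2.5,"ty":-1.2,"tz":0,"wx":0,"wy":0,"wz":0,"claw":-1},{"tx":0,"ty":0,"tz":0,"wx":0,"wy":0,"wz":0,"claw":-1}])

```text
clock: 21.65
tcp_pos: [0.4211, 0.0565, 0.2342]
orientation: [-0.002, 0.723, 0.691, 0.0]
wrist_force: [1.7, 0.5, -0.3]
finger_gap: 0.0855
grip_force: 0.0
```

```bash
python3 - <<'E'
from h import *
need(.4205,.0563,.098)
c=wrist("w10"); circ(c,"head",.4205,.0563,.118,.143,.04); circ(c,"foot",.4205,.0563,.008,.03,.05);circ(c,"knob",.4205,.0563,.144,.158,.04)
E
```

```text
t 21.65 tcp [0.4211 0.0565 0.2342] d cm [np.float64(-0.06), np.float64(-0.02), np.float64(-13.62)] rot [-0.003 -0.002  0.002] q [-0.06  0.02 -0.3   1.25  0.    1.56] gap 0.0855 F [ 1.7  0.5 -0.3]
tcp [0.4211 0.0565 0.2342] gap 0.0855 t 21.65 tooly [ 0.999 -0.045 -0.002] q6 1.56
head 2871 c 0.4212 0.056 d 0.05 zmax 0.1407
foot 243 c 0.4233 0.0583 d 0.0579 zmax 0.0292
knob 219 c 0.4208 0.0552 d 0.0123 zmax 0.1517
```

Call:
carry_out(moves=[{"tx":0,"ty":0,"tz":-2.5,"wx":0,"wy":0,"wz":0,"claw":-1},{"tx":0,"ty":0,"tz":-2.5,"wx":0,"wy":0,"wz":0,"claw":-1},{"tx":0,"ty":0,"tz":-2.5,"wx":0,"wy":0,"wz":0,"claw":-1},{"tx":0,"ty":0,"tz":-2.5,"wx":0,"wy":0,"wz":0,"claw":-1},{"tx":0,"ty":0,"tz":-2.5,"wx":0,"wy":0,"wz":0,"claw":-1},{"tx":0,"ty":0,"tz":-1,"wx":0,"wy":0,"wz":0,"claw":-1},{"tx":0,"ty":0,"tz":0,"wx":0,"wy":0,"wz":0,"claw":-1}])

```text
clock: 22.58
tcp_pos: [0.423, 0.057, 0.0997]
orientation: [-0.001, 0.722, 0.692, 0.0]
wrist_force: [0.4, 0.2, -0.0]
finger_gap: 0.0854
grip_force: 0.0
```

```bash
python3 -c "
from h import *
need(.421,.056,.098)"
```

```text
t 22.57 tcp [0.423  0.057  0.0997] d cm [np.float64(-0.2), np.float64(-0.1), np.float64(-0.17)] rot [-0.003 -0.001  0.   ] q [-0.06  0.12 -0.54  0.91  0.    1.56] gap 0.0854 F [ 0.4  0.2 -0. ]
```

Call:
carry_out(moves=[{"tx":-0.2,"ty":-0.1,"tz":-0.1,"wx":0,"wy":0,"wz":0,"claw":-0.6},{"tx":0,"ty":0,"tz":0,"wx":0,"wy":0,"wz":0,"claw":-0.4},{"tx":0,"ty":0,"tz":0,"wx":0,"wy":0,"wz":0,"claw":-0.3},{"tx":0,"ty":0,"tz":0,"wx":0,"wy":0,"wz":0,"claw":-0.2},{"tx":0,"ty":0,"tz":0,"wx":0,"wy":0,"wz":0,"claw":-0.12},{"tx":0,"ty":0,"tz":0,"wx":0,"wy":0,"wz":0,"claw":0.1},{"tx":0,"ty":0,"tz":0,"wx":0,"wy":0,"wz":0,"claw":0.4}], newtons=40)

```text
clock: 23.45
tcp_pos: [0.4216, 0.0558, 0.1001]
orientation: [-0.0, 0.722, 0.692, 0.001]
wrist_force: [-1.1, -0.4, 6.0]
finger_gap: 0.046
grip_force: 40.4
```

Call:
carry_out(moves=[{"tx":0,"ty":0,"tz":0.5,"wx":0,"wy":0,"wz":0,"claw":0.4},{"tx":0,"ty":0,"tz":1.5,"wx":0,"wy":0,"wz":0,"claw":0.4},{"tx":0,"ty":0,"tz":2,"wx":0,"wy":0,"wz":0,"claw":0.4},{"tx":0,"ty":0,"tz":2,"wx":0,"wy":0,"wz":0,"claw":0.4},{"tx":0,"ty":0,"tz":0,"wx":0,"wy":0,"wz":0,"claw":0.4}])

```text
clock: 24.08
tcp_pos: [0.4221, 0.0557, 0.1605]
orientation: [0.0, 0.722, 0.692, 0.002]
wrist_force: [-0.3, 0.3, -1.4]
finger_gap: 0.0467
grip_force: 41.3
```

```bash
python3 - <<'E'
from h import *
need(.5927,.1925,.11)
c=read_camera("side"); i=c["image"]; cv2.imwrite("pics/s2.png",cv2.resize(i[60:300,150:420],(675,600)))
E
```

```text
t 24.07 tcp [0.4221 0.0557 0.1605] d cm [np.float64(17.06), np.float64(13.68), np.float64(-5.05)] rot [-0.002  0.003  0.   ] q [-0.06  0.06 -0.44  1.06  0.    1.55] gap 0.0467 F [-0.3  0.3 -1.4]
```

View pics/s2.png

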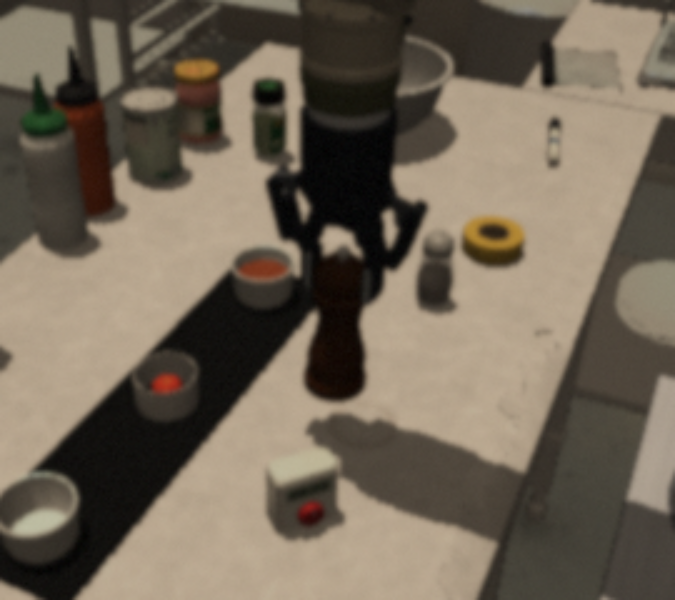

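The mill hangs upright from the fingers at (335,330), clear of everything. The ring and tomato are at (167,385). Carrying it over.

Call:
carry_out(moves=[{"tx":1.5,"ty":1.2,"tz":0.5,"wx":0,"wy":0,"wz":0,"claw":0.4},{"tx":2.5,"ty":2,"tz":0.5,"wx":0,"wy":0,"wz":0,"claw":0.4},{"tx":3,"ty":2.4,"tz":0,"wx":0,"wy":0,"wz":0,"claw":0.4},{"tx":3,"ty":2.4,"tz":0,"wx":0,"wy":0,"wz":0,"claw":0.4},{"tx":3,"ty":2.4,"tz":0,"wx":0,"wy":0,"wz":0,"claw":0.4},{"tx":2.6,"ty":2.1,"tz":0,"wx":0,"wy":0,"wz":0,"claw":0.4},{"tx":1.5,"ty":1.2,"tz":0,"wx":0,"wy":0,"wz":0,"claw":0.4},{"tx":0,"ty":0,"tz":0,"wx":0,"wy":0,"wz":0,"claw":0.4}])

```text
clock: 25.12
tcp_pos: [0.5921, 0.1933, 0.1671]
orientation: [-0.002, 0.722, 0.692, -0.0]
wrist_force: [-1.0, -0.2, -1.3]
finger_gap: 0.0459
grip_force: 41.6
```

Call:
carry_out(moves=[{"tx":0,"ty":0,"tz":-1.5,"wx":0,"wy":0,"wz":0,"claw":0.4},{"tx":0,"ty":0,"tz":-2,"wx":0,"wy":0,"wz":0,"claw":0.4},{"tx":0,"ty":0,"tz":-1,"wx":0,"wy":0,"wz":0,"claw":0.4},{"tx":0,"ty":0,"tz":0,"wx":0,"wy":0,"wz":0,"claw":0.4}])

```text
clock: 25.62
tcp_pos: [0.5907, 0.1922, 0.1231]
orientation: [-0.002, 0.722, 0.691, -0.0]
wrist_force: [0.0, -0.7, -2.1]
finger_gap: 0.0462
grip_force: 41.6
```

```bash
python3 -c "
from h import *
need(.5927,.1925,.108)"
```

```text
t 25.62 tcp [0.5907 0.1922 0.1231] d cm [np.float64(0.2), np.float64(0.03), np.float64(-1.51)] rot [-0.002 -0.002  0.001] q [ 0.18  0.45 -0.02  1.1   0.    1.8 ] gap 0.0462 F [ 0.  -0.7 -2.1]
```

Call:
carry_out(moves=[{"tx":0.1,"ty":0,"tz":-0.6,"wx":0,"wy":-0.002,"wz":0,"claw":0.4},{"tx":0,"ty":0,"tz":-0.5,"wx":0,"wy":0,"wz":0,"claw":0.4},{"tx":0,"ty":0,"tz":-0.3,"wx":0,"wy":0,"wz":0,"claw":0.4},{"tx":0,"ty":0,"tz":0,"wx":0,"wy":0,"wz":0,"claw":0.4},{"tx":0,"ty":0,"tz":0,"wx":0,"wy":0,"wz":0,"claw":0.4}])

```text
clock: 26.25
tcp_pos: [0.5932, 0.1928, 0.1106]
orientation: [-0.0, 0.722, 0.692, 0.002]
wrist_force: [0.4, 0.5, -2.3]
finger_gap: 0.0462
grip_force: 41.6
```

Call:
carry_out(moves=[{"tx":0,"ty":0,"tz":-0.1,"wx":0,"wy":0,"wz":0,"claw":0.4},{"tx":0,"ty":0,"tz":-0.1,"wx":0,"wy":0,"wz":0,"claw":0.4},{"tx":0,"ty":0,"tz":0,"wx":0,"wy":0,"wz":0,"claw":0.4}])

```text
clock: 26.62
tcp_pos: [0.593, 0.1927, 0.1083]
orientation: [-0.0, 0.722, 0.692, 0.002]
wrist_force: [0.6, -0.6, -1.5]
finger_gap: 0.0462
grip_force: 41.6
```

```bash
python3 -c "
from h import *
need(.5927,.1925,.106)"
```

```text
t 26.62 tcp [0.593  0.1927 0.1083] d cm [np.float64(-0.03), np.float64(-0.02), np.float64(-0.23)] rot [-0.002  0.002  0.   ] q [ 0.18  0.46 -0.04  1.07  0.    1.8 ] gap 0.0462 F [ 0.6 -0.6 -1.5]
```

Call:
carry_out(moves=[{"tx":0,"ty":0,"tz":-0.1,"wx":0,"wy":0,"wz":0,"claw":0.4},{"tx":0,"ty":0,"tz":-0.1,"wx":0,"wy":0,"wz":0,"claw":0.4},{"tx":0,"ty":0,"tz":0,"wx":0,"wy":0,"wz":0,"claw":0.4},{"tx":0,"ty":0,"tz":0,"wx":0,"wy":0,"wz":0,"claw":0.4}])

```text
clock: 27.12
tcp_pos: [0.5931, 0.1927, 0.1064]
orientation: [-0.0, 0.722, 0.692, 0.002]
wrist_force: [-0.3, 0.0, -2.1]
finger_gap: 0.0462
grip_force: 41.6
```

Call:
carry_out(moves=[{"tx":0,"ty":0,"tz":-0.1,"wx":0,"wy":0,"wz":0,"claw":0.4},{"tx":0,"ty":0,"tz":0,"wx":0,"wy":0,"wz":0,"claw":0.4}])

```text
clock: 27.38
tcp_pos: [0.5932, 0.1929, 0.1062]
orientation: [0.0, 0.722, 0.692, 0.002]
wrist_force: [-1.7, -0.7, 3.2]
finger_gap: 0.0465
grip_force: 42.0
```

Call:
carry_out(moves=[{"tx":0,"ty":0,"tz":0,"wx":0,"wy":0,"wz":0,"claw":-0.08},{"tx":0,"ty":0,"tz":0,"wx":0,"wy":0,"wz":0,"claw":-0.14},{"tx":0,"ty":0,"tz":0,"wx":0,"wy":0,"wz":0,"claw":-0.22},{"tx":0,"ty":0,"tz":0,"wx":0,"wy":0,"wz":0,"claw":-0.4},{"tx":0,"ty":0,"tz":0,"wx":0,"wy":0,"wz":0,"claw":-0.7},{"tx":0,"ty":0,"tz":0,"wx":0,"wy":0,"wz":0,"claw":-1},{"tx":0,"ty":0,"tz":0,"wx":0,"wy":0,"wz":0,"claw":-1},{"tx":0,"ty":0,"tz":1.5,"wx":0,"wy":0,"wz":0,"claw":-1}])

```text
clock: 28.38
tcp_pos: [0.592, 0.1926, 0.1197]
orientation: [-0.001, 0.722, 0.692, 0.0]
wrist_force: [-0.0, -0.2, 0.1]
finger_gap: 0.0858
grip_force: 0.0
```

Call:
carry_out(moves=[{"tx":0,"ty":0,"tz":2,"wx":0,"wy":0,"wz":0,"claw":-1},{"tx":0,"ty":0,"tz":2,"wx":0,"wy":0,"wz":0,"claw":-1},{"tx":0,"ty":0,"tz":1.3,"wx":0,"wy":0,"wz":0,"claw":-1},{"tx":0,"ty":0,"tz":0,"wx":0,"wy":0,"wz":0,"claw":-1}])

```text
clock: 28.88
tcp_pos: [0.594, 0.193, 0.1751]
orientation: [0.001, 0.722, 0.692, 0.003]
wrist_force: [-0.2, 0.5, -0.2]
finger_gap: 0.0853
grip_force: 0.0
```

```bash
python3 - <<'E'
from h import *
need(.5927,.1925,.19)
c=wrist("w11"); circ(c,"head",.593,.1925,.124,.148,.04); circ(c,"knob",.593,.1925,.150,.164,.03)
E
```

```text
t 28.88 tcp [0.594  0.193  0.1751] d cm [np.float64(-0.13), np.float64(-0.05), np.float64(1.49)] rot [-0.003  0.005  0.   ] q [0.18 0.42 0.07 1.21 0.   1.8 ] gap 0.0853 F [-0.2  0.5 -0.2]
tcp [0.594  0.193  0.1751] gap 0.0853 t 28.875 tooly [ 0.999 -0.043  0.005] q6 1.8
head 4879 c 0.5934 0.1932 d 0.0503 zmax 0.1466
knob 404 c 0.5927 0.1927 d 0.0121 zmax 0.1574
```

Mill stands upright at (0.593, 0.193). Next the salt shaker.

Call:
carry_out(moves=[{"tx":-4,"ty":0,"tz":0.3,"wx":0,"wy":0,"wz":0,"claw":-1},{"tx":-5,"ty":0,"tz":0,"wx":0,"wy":0,"wz":0,"claw":-1},{"tx":-5,"ty":-2,"tz":0,"wx":0,"wy":0,"wz":0,"claw":-1},{"tx":-3,"ty":-4,"tz":0,"wx":0,"wy":0,"wz":0,"claw":-1},{"tx":-1,"ty":-5.5,"tz":0,"wx":0,"wy":0,"wz":0,"claw":-1},{"tx":-0.5,"ty":-5.5,"tz":0,"wx":0,"wy":0,"wz":0,"claw":-1},{"tx":-0.5,"ty":-5.5,"tz":0,"wx":0,"wy":0,"wz":0,"claw":-1},{"tx":0,"ty":-5.5,"tz":0,"wx":0,"wy":0,"wz":0,"claw":-1}])

```text
clock: 29.92
tcp_pos: [0.402, -0.0885, 0.1759]
orientation: [-0.001, 0.722, 0.692, 0.002]
wrist_force: [0.5, 0.0, -0.1]
finger_gap: 0.0855
grip_force: 0.0
```

Call:
carry_out(moves=[{"tx":0,"ty":-5,"tz":0,"wx":0,"wy":0,"wz":0,"claw":-1},{"tx":0,"ty":-4.6,"tz":0,"wx":0,"wy":0,"wz":0,"claw":-1},{"tx":0,"ty":0,"tz":0,"wx":0,"wy":0,"wz":0,"claw":-1},{"tx":0,"ty":0,"tz":0,"wx":0,"wy":0,"wz":0,"claw":-1}])

```text
clock: 30.42
tcp_pos: [0.4023, -0.1826, 0.1756]
orientation: [-0.001, 0.723, 0.691, 0.002]
wrist_force: [0.0, 0.4, -1.4]
finger_gap: 0.0849
grip_force: 0.0
```

```bash
python3 - <<'E'
from h import *
need(.403,-.183,.028)
c=wrist("w12"); circ(c,"cap",.403,-.183,.075,.1,.04); circ(c,"all",.403,-.183,.012,.068,.05)
E
```

```text
t 30.43 tcp [ 0.4023 -0.1826  0.1756] d cm [np.float64(0.07), np.float64(-0.04), np.float64(-14.76)] rot [-0.004  0.001  0.001] q [-0.61  0.08 -0.38  1.11  0.    1.  ] gap 0.0849 F [ 0.   0.4 -1.4]
tcp [ 0.4023 -0.1826  0.1756] gap 0.0849 t 30.425 tooly [ 0.999 -0.044  0.   ] q6 1.0
cap 1582 c 0.4036 -0.1854 d 0.0344 zmax 0.0906
all 869 c 0.4033 -0.1832 d 0.0432 zmax 0.0679
```

Call:
carry_out(moves=[{"tx":0,"ty":-0.1,"tz":-3,"wx":0,"wy":0,"wz":0,"claw":-1},{"tx":0,"ty":0,"tz":-3,"wx":0,"wy":0,"wz":0,"claw":-1},{"tx":0,"ty":0,"tz":-3,"wx":0,"wy":0,"wz":0,"claw":-1},{"tx":0,"ty":0,"tz":-3,"wx":0,"wy":0,"wz":0,"claw":-1},{"tx":0,"ty":0,"tz":-2,"wx":0,"wy":0,"wz":0,"claw":-1},{"tx":0,"ty":0,"tz":-0.6,"wx":0,"wy":0,"wz":0,"claw":-1},{"tx":0,"ty":0,"tz":0,"wx":0,"wy":0,"wz":0,"claw":-1}])

```text
clock: 31.35
tcp_pos: [0.4031, -0.1834, 0.0305]
orientation: [-0.0, 0.722, 0.692, 0.002]
wrist_force: [0.2, -0.9, 0.2]
finger_gap: 0.0853
grip_force: 0.0
```

```bash
python3 -c "
from h import *
need(.4034,-.184,.028)"
```

```text
t 31.35 tcp [ 0.4031 -0.1834  0.0305] d cm [np.float64(0.03), np.float64(-0.06), np.float64(-0.25)] rot [-0.003  0.002 -0.001] q [-0.61  0.23 -0.6   0.74  0.    1.  ] gap 0.0853 F [ 0.2 -0.9  0.2]
```

Call:
carry_out(moves=[{"tx":0,"ty":-0.1,"tz":-0.2,"wx":0,"wy":0,"wz":0,"claw":-0.6},{"tx":0,"ty":0,"tz":0,"wx":0,"wy":0,"wz":0,"claw":-0.3},{"tx":0,"ty":0,"tz":0,"wx":0,"wy":0,"wz":0,"claw":-0.15},{"tx":0,"ty":0,"tz":0,"wx":0,"wy":0,"wz":0,"claw":-0.05},{"tx":0,"ty":0,"tz":0,"wx":0,"wy":0,"wz":0,"claw":0.05},{"tx":0,"ty":0,"tz":0,"wx":0,"wy":0,"wz":0,"claw":0.3},{"tx":0,"ty":0,"tz":0,"wx":0,"wy":0,"wz":0,"claw":0.5}], newtons=40)

```text
clock: 32.22
tcp_pos: [0.4033, -0.1854, 0.0291]
orientation: [0.0, 0.722, 0.692, 0.002]
wrist_force: [-2.3, 0.1, 7.3]
finger_gap: 0.0392
grip_force: 39.4
```

Call:
carry_out(moves=[{"tx":0,"ty":0,"tz":0.5,"wx":0,"wy":0,"wz":0,"claw":0.5},{"tx":0,"ty":0,"tz":2,"wx":0,"wy":0,"wz":0,"claw":0.5},{"tx":0,"ty":0,"tz":3,"wx":0,"wy":0,"wz":0,"claw":0.5},{"tx":0,"ty":0,"tz":3,"wx":0,"wy":0,"wz":0,"claw":0.5},{"tx":0,"ty":0,"tz":0,"wx":0,"wy":0,"wz":0,"claw":0.5}])

```text
clock: 32.85
tcp_pos: [0.4046, -0.1863, 0.1155]
orientation: [0.002, 0.722, 0.692, 0.002]
wrist_force: [-0.1, -0.7, -1.9]
finger_gap: 0.0392
grip_force: 40.0
```

```bash
python3 - <<'E'
from h import *
need(.584,-.007,.11)
c=wrist("w13"); cv2.imwrite("pics/w13.png",c["image"][150:,80:430])
E
```

```text
t 32.85 tcp [ 0.4046 -0.1863  0.1155] d cm [np.float64(17.94), np.float64(17.93), np.float64(-0.55)] rot [0.    0.006 0.   ] q [-0.61  0.13 -0.48  0.95  0.    1.  ] gap 0.0392 F [-0.1 -0.7 -1.9]
tcp [ 0.4046 -0.1863  0.1155] gap 0.0392 t 32.85 tooly [ 0.999 -0.043  0.006] q6 1.0
```

View pics/w13.png

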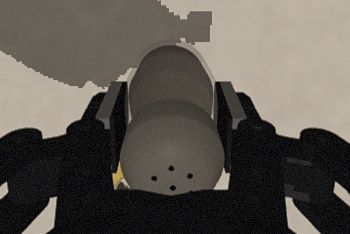

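The shaker is held upright, with its cap at (172,150) in the crop. Moving it to its place.

Call:
carry_out(moves=[{"tx":1.5,"ty":1.5,"tz":0,"wx":0,"wy":0,"wz":0,"claw":0.5},{"tx":2.7,"ty":2.7,"tz":0,"wx":0,"wy":0,"wz":0,"claw":0.5},{"tx":3,"ty":3,"tz":0,"wx":0,"wy":0,"wz":0,"claw":0.5},{"tx":3,"ty":3,"tz":0,"wx":0,"wy":0,"wz":0,"claw":0.5},{"tx":3,"ty":3,"tz":0,"wx":0,"wy":0,"wz":0,"claw":0.5},{"tx":3,"ty":3,"tz":0,"wx":0,"wy":0,"wz":0,"claw":0.5},{"tx":1.7,"ty":1.6,"tz":0,"wx":0,"wy":0,"wz":0,"claw":0.5},{"tx":0,"ty":0,"tz":0,"wx":0,"wy":0,"wz":0,"claw":0.5}])

```text
clock: 33.9
tcp_pos: [0.582, -0.006, 0.1114]
orientation: [-0.001, 0.722, 0.692, 0.001]
wrist_force: [0.4, -0.9, -0.9]
finger_gap: 0.0391
grip_force: 40.0
```

Call:
carry_out(moves=[{"tx":0,"ty":0,"tz":-2,"wx":0,"wy":0,"wz":0,"claw":0.5},{"tx":0,"ty":0,"tz":-2,"wx":0,"wy":0,"wz":0,"claw":0.5},{"tx":0,"ty":0,"tz":-2,"wx":0,"wy":0,"wz":0,"claw":0.5},{"tx":0,"ty":0,"tz":0,"wx":0,"wy":0,"wz":0,"claw":0.5}])

```text
clock: 34.4
tcp_pos: [0.579, -0.0077, 0.0509]
orientation: [-0.002, 0.723, 0.691, -0.0]
wrist_force: [-1.0, -0.4, -1.2]
finger_gap: 0.0391
grip_force: 40.0
```

```bash
python3 -c "
from h import *
need(.584,-.008,.035)"
```

```text
t 34.4 tcp [ 0.579  -0.0077  0.0509] d cm [np.float64(0.5), np.float64(-0.03), np.float64(-1.59)] rot [-0.003 -0.004  0.001] q [-0.15  0.44 -0.23  0.9   0.    1.46] gap 0.0391 F [-1.  -0.4 -1.2]
```

Call:
carry_out(moves=[{"tx":0.3,"ty":0,"tz":-0.6,"wx":0,"wy":-0.002,"wz":0,"claw":0.5},{"tx":0,"ty":0,"tz":-0.5,"wx":0,"wy":0,"wz":0,"claw":0.5},{"tx":0,"ty":0,"tz":-0.2,"wx":0,"wy":0,"wz":0,"claw":0.5},{"tx":0,"ty":0,"tz":0,"wx":0,"wy":0,"wz":0,"claw":0.5},{"tx":0,"ty":0,"tz":0,"wx":0,"wy":0,"wz":0,"claw":0.5}])

```text
clock: 35.02
tcp_pos: [0.5853, -0.0072, 0.0407]
orientation: [0.001, 0.722, 0.692, 0.003]
wrist_force: [-1.3, -0.0, -0.8]
finger_gap: 0.0396
grip_force: 40.0
```

```bash
python3 -c "
from h import *
need(.584,-.008,.035)"
```

```text
t 35.02 tcp [ 0.5853 -0.0072  0.0407] d cm [np.float64(-0.13), np.float64(-0.08), np.float64(-0.57)] rot [-0.002  0.005  0.   ] q [-0.15  0.45 -0.24  0.88  0.    1.46] gap 0.0396 F [-1.3 -0.  -0.8]
```

Call:
carry_out(moves=[{"tx":-0.1,"ty":-0.1,"tz":-0.2,"wx":0,"wy":0.003,"wz":0,"claw":0.5},{"tx":0,"ty":0,"tz":-0.1,"wx":0,"wy":0,"wz":0,"claw":0.5},{"tx":0,"ty":0,"tz":-0.1,"wx":0,"wy":0,"wz":0,"claw":0.5},{"tx":0,"ty":0,"tz":0,"wx":0,"wy":0,"wz":0,"claw":0.5},{"tx":0,"ty":0,"tz":0,"wx":0,"wy":0,"wz":0,"claw":0.5}])

```text
clock: 35.65
tcp_pos: [0.5841, -0.0082, 0.0364]
orientation: [-0.0, 0.722, 0.692, 0.001]
wrist_force: [0.6, -0.0, -0.7]
finger_gap: 0.0392
grip_force: 40.0
```

Call:
carry_out(moves=[{"tx":0,"ty":0,"tz":-0.1,"wx":0,"wy":0,"wz":0,"claw":0.5},{"tx":0,"ty":0,"tz":0,"wx":0,"wy":0,"wz":0,"claw":0.5},{"tx":0,"ty":0,"tz":0,"wx":0,"wy":0,"wz":0,"claw":0.5}])

```text
clock: 36.02
tcp_pos: [0.5841, -0.0082, 0.0354]
orientation: [-0.001, 0.722, 0.692, 0.001]
wrist_force: [0.2, -0.3, -1.7]
finger_gap: 0.0393
grip_force: 40.0
```

Call:
carry_out(moves=[{"tx":0,"ty":0,"tz":-0.1,"wx":0,"wy":0,"wz":0,"claw":0.5},{"tx":0,"ty":0,"tz":0,"wx":0,"wy":0,"wz":0,"claw":0.5}])

```text
clock: 36.28
tcp_pos: [0.5842, -0.0084, 0.0351]
orientation: [-0.0, 0.722, 0.692, 0.001]
wrist_force: [-2.2, -0.5, 5.4]
finger_gap: 0.0395
grip_force: 40.9
```

Contact. Releasing and lifting.

Call:
carry_out(moves=[{"tx":0,"ty":0,"tz":0,"wx":0,"wy":0,"wz":0,"claw":0.07},{"tx":0,"ty":0,"tz":0,"wx":0,"wy":0,"wz":0,"claw":0},{"tx":0,"ty":0,"tz":0,"wx":0,"wy":0,"wz":0,"claw":-0.1},{"tx":0,"ty":0,"tz":0,"wx":0,"wy":0,"wz":0,"claw":-0.3},{"tx":0,"ty":0,"tz":0,"wx":0,"wy":0,"wz":0,"claw":-0.6},{"tx":0,"ty":0,"tz":0,"wx":0,"wy":0,"wz":0,"claw":-0.8},{"tx":0,"ty":0,"tz":0,"wx":0,"wy":0,"wz":0,"claw":-0.8},{"tx":0,"ty":0,"tz":1.5,"wx":0,"wy":0,"wz":0,"claw":-0.8}])

```text
clock: 37.28
tcp_pos: [0.5829, -0.008, 0.0488]
orientation: [-0.002, 0.722, 0.692, 0.0]
wrist_force: [0.1, 0.4, 0.5]
finger_gap: 0.0767
grip_force: 0.0
```

Call:
carry_out(moves=[{"tx":0,"ty":0,"tz":3,"wx":0,"wy":0,"wz":0,"claw":-0.8},{"tx":0,"ty":0,"tz":4,"wx":0,"wy":0,"wz":0,"claw":-0.8},{"tx":0,"ty":0,"tz":4,"wx":0,"wy":0,"wz":0,"claw":-0.8},{"tx":-4,"ty":-1,"tz":0,"wx":0,"wy":0,"wz":0,"claw":-0.8},{"tx":-4,"ty":-3,"tz":0,"wx":0,"wy":0,"wz":0,"claw":-0.8},{"tx":-4,"ty":-4,"tz":0,"wx":0,"wy":0,"wz":0,"claw":-0.8},{"tx":0,"ty":-5,"tz":0,"wx":0,"wy":0,"wz":0,"claw":-0.8},{"tx":0,"ty":0,"tz":0,"wx":0,"wy":0,"wz":0,"claw":-0.8}])

```text
clock: 38.28
tcp_pos: [0.4644, -0.1413, 0.1609]
orientation: [0.001, 0.724, 0.69, 0.002]
wrist_force: [-0.7, 0.6, 0.5]
finger_gap: 0.0766
grip_force: 0.0
```

```bash
python3 - <<'E'
from h import *
s=env.get_state();print(s["clock"],s["tcp_pos"])
for n in("top","side"):
    c=read_camera(n); print(n); cv2.imwrite(f"pics/{n}9.png",cv2.resize(c["image"][110:270,90:410],(800,400)) if n=="top" else c["image"])
    tom(c); circ(c,"ring",.588,.093,.037,.05,.05); circ(c,"mill",.593,.193,.136,.150,.05); circ(c,"cap",.584,-.007,.081,.1,.04)
    circ(c,"emp",.597,.292,.046,.06,.05); circ(c,"red",.58,-.1066,.046,.06,.045); circ(c,"timer",.407,.17,.052,.08,.05); circ(c,"roll",.371,-.3135,.018,.04,.05)
E
```

```text
38.275 [ 0.46441359 -0.14126572  0.16093151]
top
tomato 89 0.587 0.0914 d 0.0293 z 0.0329 mean [0.5857 0.0908 0.0285]
ring 60 c 0.5878 0.0932 d 0.0633 zmax 0.0442
mill 232 c 0.5922 0.1935 d 0.0444 zmax 0.1491
cap 151 c 0.5834 -0.0082 d 0.034 zmax 0.0964
emp 121 c 0.5959 0.2926 d 0.0715 zmax 0.056
red 120 c 0.5787 -0.107 d 0.0716 zmax 0.0537
timer 316 c 0.4079 0.1693 d 0.0626 zmax 0.0667
roll few
side
tomato 69 0.5825 0.1009 d 0.0413 z 0.0416 mean [0.5855 0.0955 0.0291]
ring 94 c 0.5885 0.0929 d 0.0662 zmax 0.0435
mill 178 c 0.5918 0.1964 d 0.0416 zmax 0.1499
cap 106 c 0.5815 -0.0052 d 0.0353 zmax 0.0959
emp 184 c 0.5963 0.2927 d 0.0726 zmax 0.052
red 98 c 0.5783 -0.1066 d 0.0748 zmax 0.0527
timer 355 c 0.4072 0.1712 d 0.0609 zmax 0.0652
roll 255 c 0.3709 -0.3138 d 0.0785 zmax 0.029
```

View pics/side9.png

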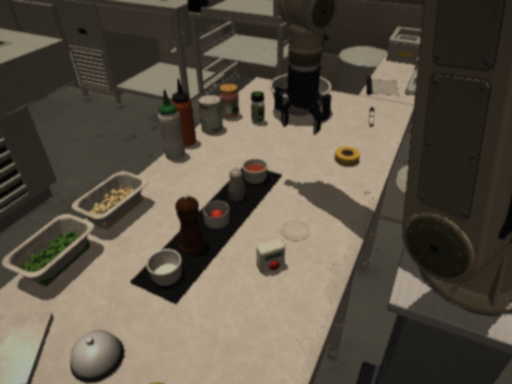

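View pics/top9.png

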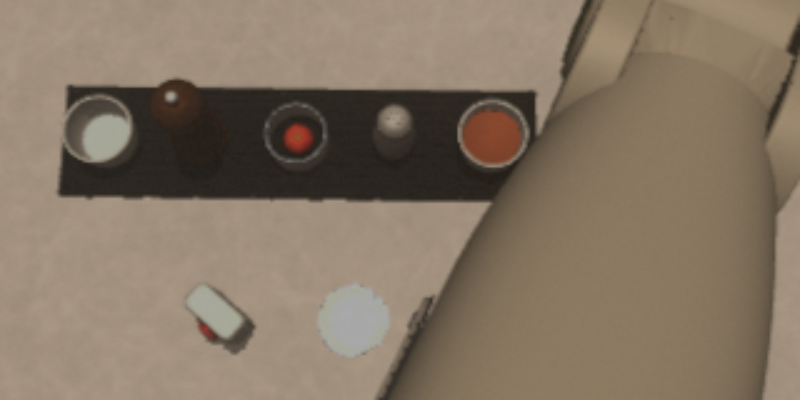

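Both views show the finished row: mill at (190,225), ring with tomato at (215,213) and shaker at (237,185) in the side view. Everything is upright and within about 1–2 mm, and the bystanders haven't moved. Handing in.

```bash
python3 -c "
from workcell import env
print(env.hand_in())"
```

```text
the job is handed in; nothing more can be done
None
```

The job is handed in: the tomato with the ring round it, the pepper mill and the salt shaker stand upright in a row on the mat, within about 2 mm of their target spots by the top camera, with the ramekins, timer and label roll unmoved, at about 38 s of the 96 s allowed.

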